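# Tare the scale with the bowl on it

## Task

Stand the small steel bowl upright in the middle of the kitchen scale's weighing plate and let go of it. Then zero the scale: press the right-hand one of the two keys on its front panel (right as you face the panel) fully down and release it. Do not press the left-hand key, leave the bowl standing on the plate, and do not shove or knock over the things that stand round about (ring, jar lid, timer, bottle, jam jar).

Things in the scene. Friction and masses are not known exactly. Their poses are not given: they have to be found in the camera images.
- prep_bowl: empty thin steel bowl, 0.1 kg, 110 mm across the rim, 42 mm high, flat foot 58 mm across, left or right of the scale. The hollow wall, under 4 mm thick, flares: outer radius 44 mm at height 17 mm, 55 mm at the rim. Origin: centre of its underside; z up. Pinch the wall from above, tips 15 to 20 mm below the rim; it may tilt in the grip, and rights itself when set down and let go
- kitchen_scale: digital kitchen scale, 258 mm deep (its x) by 216 mm wide (its y) by 45 mm high, pale body with a square plain weighing plate on its rear part and a dark front panel with a display and two flat keys. It does not slide on the table. Origin: centre of its underside; x points from the front panel to the rear, y to the left as one faces the panel, z up. The panel is turned towards the robot to within 20 degrees
- plate_centre (a point): centre of the top of the weighing plate; the plate is 175 mm (scale's x) by 204 mm (scale's y), flat, its top 44 mm above the table; it sinks at most 2 mm under load. Same axes as the scale
- right_key_top (a point): centre of the top of the right-hand key (-y side of the scale), a flat key about 17 by 16 mm whose top is 33 mm above the table, about 3 mm proud of the panel round it; the front edge of the higher weighing plate is 29 mm behind its rear edge. Same axes as the scale
- kitchen_scale_key_tare (a joint): travel of the right-hand key: 0 up, 0.0015 m fully down; a spring needs 6 N at full travel (4 N per mm) and lifts it again
- left_key_top (a point): centre of the top of the left-hand key, of the same size and height, 124 mm from the other
- kitchen_scale_key_unit (a joint): travel of the left-hand key: 0 up, 0.0015 m down, same spring; not to be pressed
- ring_mould: bystander: open steel ring, 69 mm across, 45 mm high, standing nearer the robot than the bowl, its centre at least 120 mm from the bowl's centre; origin at the centre of its underside
- jar_lid: bystander: flat black jar lid, 71 mm across, 15 mm high, behind the bowl; origin at the centre of its underside
- dial_timer: bystander: round white kitchen timer, 64 mm across, 44 mm high, towards the left side of the table; origin at the centre of its underside
- squeeze_bottle: bystander: white squeeze bottle with a cone tip, 58 mm across, 208 mm high, standing at the back; origin at the centre of its underside
- jam_jar: bystander: open jam jar, 76 mm across, 157 mm high with the spreader in it, standing at the back; origin at the centre of its underside
There are look-alikes about, which are no part of the job. What is meant by the prep_bowl is not orange, and is the larger of those in its own colour.

How it is judged:
By the outcome, as a careful person would: the job done as asked, in the order asked, and still so for the second after the job is handed in, with the robot touching nothing.
It also fails if it takes over 48 s, if anything falls off the work surface, if the arm or the gripper's body presses on something with over 40 N, if the wrist force passes 120 N, or if a joint passes its speed limit or range.

## Robot

A 6-joint arm with a two-finger parallel gripper is mounted at the origin on a cart in front of the work surface, level with it; the furniture and walls round the work are solid. World frame = base frame: x ahead of the robot, y to its left, z up, the work surface at z = 0. Lengths are in mm, angles in rad, forces in N, time in s.
With the tool pointing down it reaches from about 325 to 775 mm from the base axis. Payload 5.5 kg.
Tool frame: the origin (TCP) lies between the finger pads; the fingertips stand 25 mm ahead of it and the grasp point (between the pads) lies 6 mm ahead of it; z points along the fingers, y is the line along which they close (so a half turn about z gives the same grasp; the last joint's range is limited). The gripper opens to 85 mm and grips with 20 to 120 N. Pads are 22 mm wide; open, the fingers measure 114 mm over their backs; the gripper's body (76 mm by 85 mm) begins 54 mm behind the grasp point. The pads swing forward as they close: fully open they stand 13 mm farther back than shut.
Start: joints at [1.13, 0.091, 1.231, -0, 1.82, -0.057], TCP at [224.673, 556.362, 221.275] pointing down, gripper open.
Joint ranges: [-2.87, 2.87], [-0.86, 2.18], [0.17, 2.46], [-1.51, 4.65], [0.06, 2.69], [-2.65, 2.65]. Speed limits (rad/s): [2.57, 2.57, 3.01, 3.14, 3.14, 3.14].

## Interface

Orientations are given as a unit quaternion [w, x, y, z].
In Python, from rig import monitor, cams, job gives the robot as it stands. The module is installed in compiled form; this text tells all that it offers.
- The arm moves only by the shell command python3 -m jog 'ROWS'. ROWS is JSON, a list of rows, each a list of 7 numbers: the opening, from -1 (shut) to 1 (fully open), so that 0 is half open, then the shift along the tool's x, y, z in mm, then the turn, a rotation vector about the tool's x, y, z in degrees. In form: [[jaw, x, y, z, ax, ay, az], ...]. A call has exactly 10 rows; each row shifts and turns the commanded pose from where the row before left it, along the tool's axes as they then stand; what a row does not reach is not made up. A row lasts 1/10 s, in which the tool goes at most 50 mm and 8.59 degrees, less where a joint would pass 70% of its speed; a pose out of reach is approached as far as the arm can. A call with a gripper value outside its range is refused whole. The fingers move at their own pace and stop on an object; the grip force is fixed at half the most. Time passes only in rows, so rows that do not move let the fingers close, or fill a call up. It gives the time, the measured TCP pose, the force and the opening at its end, in the units of the state.
- monitor.sense(): the state, without advancing time (a new reading comes with each control period).
- cams.grab_frame(name): name is "scene" or "top" or "wrist"; returns a dict with "img" (384x512x3 uint8, red, green, blue), "z_map" (384x512 float32, mm along the optical axis (not along the pixel's ray), 0 where there is no reading), "fx", "fy", "cx", "cy" (pixels), "world_from_camera" (4x4, takes a point from camera to world coordinates). Camera axes: x right, y up, looking along -z (the intrinsics and any distortion apply to the point x, -y, -z); pixel columns grow to the right and rows downward; lengths in mm; the calibration is good to about 2 mm. The wrist camera is an equidistant fisheye: a pixel r from the principal point sees the ray r / f radians off the axis. A picture is of the moment at which its call begins.
- job.job_done(): hands the job in, once; it reports no verdict.
The state is a dict: "t": time; "q": joint angles; "dq": joint speeds; "effort": joint torques, N m; "position": TCP position; "ee_rot": TCP orientation; "wrist_force": force on the tool from outside, world axes, zero at the start; "ft_torque": the same for the moment, N m; "opening": finger opening in mm.
Only numpy, scipy, OpenCV 4.12 (cv2) and the standard library are available. Lean on these libraries where they do the work, as an engineer would, in place of code of your own. Each camera call takes 0.05 s, during which the arm holds its last target. There are 200 camera calls.

## Working session

There is one attempt and no reset: what is moved stays moved. The work goes in short steps, Python scripts to look and compute and a shell command to move; the robot and the scene stay as the last step left them, time stands still between calls to the robot, and variables do not carry over. Pictures are saved under pics/ and viewed, on a budget of 10 in all, crops included, one or two more only if the job needs it, and the job is handed in when it is done.

```bash
mkdir -p pics
cat > h.py <<'E'
import numpy as np, cv2
from rig import monitor, cams, job
def grab(n):
    f=cams.grab_frame(n); np.savez(f'{n}.npz',**{k:v for k,v in f.items()}); return f
def cloud(f):
    z=f['z_map']; h,w=z.shape; u,v=np.meshgrid(np.arange(w),np.arange(h))
    p=np.stack([(u-f['cx'])/f['fx']*z,-(v-f['cy'])/f['fy']*z,-z,np.ones_like(z)],-1)
    return (p@np.array(f['world_from_camera']).T)[...,:3]
E
python3 - <<'E'
from h import *
print(monitor.sense())
a=grab('top');b=grab('scene')
for n,f in(('top',a),('scene',b)):
    cv2.imwrite(f'pics/{n}0.png',cv2.resize(f['img'][...,::-1],(800,600)))
    P=cloud(f); print(n,f['fx'],f['cx'],np.round(f['world_from_camera'],2).tolist())
E
```

```text
{'t': 0.0, 'q': array([ 1.13028195e+00,  9.18439701e-02,  1.23193852e+00, -3.07652423e-06,
        1.81981901e+00, -5.66686979e-02]), 'dq': array([ 1.86491871e-03,  4.78922642e-04, -5.47517235e-05, -5.42805278e-04,
        1.08946027e-03, -6.96138946e-04]), 'effort': array([ 1.35465975e-04, -4.58702016e+01, -4.18043947e+01, -1.73531112e-04,
        1.12933537e-02, -8.57105107e-06]), 'position': array([224.53932854, 556.04924518, 220.13010238]), 'ee_rot': array([-2.45681889e-04,  1.90747056e-01,  9.81638707e-01, -9.73913746e-04]), 'wrist_force': array([0.96900391, 0.11337141, 0.09953946]), 'ft_torque': array([-0.00913943, -0.00671387,  0.01268912]), 'opening': 85.50733791241603}
top 498.23005848414334 258.2922168323326 [[-0.0, 0.99, -0.1, 422.85], [-1.0, 0.0, 0.01, 55.08], [0.02, 0.1, 0.99, 1431.37], [0.0, 0.0, 0.0, 1.0]]
scene 477.3141587550244 252.99674871532332 [[0.55, 0.54, -0.64, -456.97], [-0.84, 0.37, -0.41, -617.26], [0.01, 0.76, 0.65, 1106.99], [0.0, 0.0, 0.0, 1.0]]
```

View pics/top0.png

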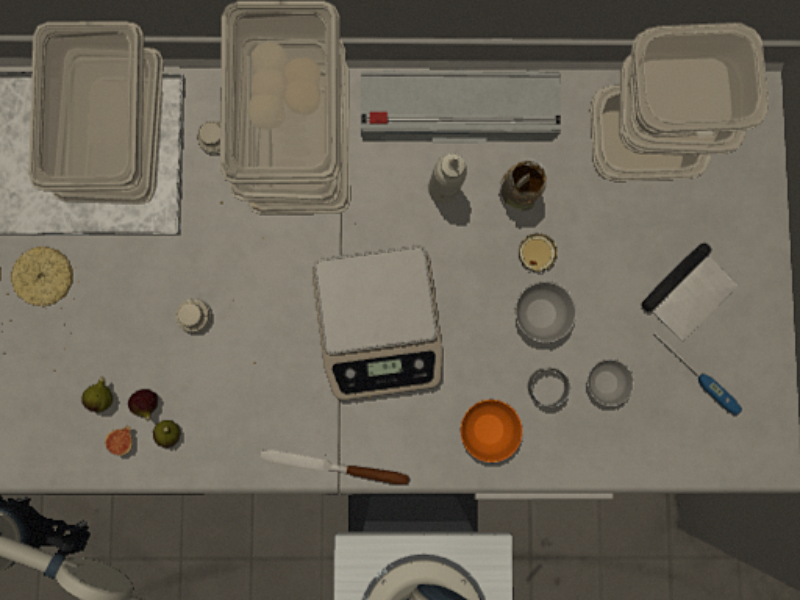

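The top view (800x600) shows the larger steel bowl at (545,314) and a smaller look-alike at (609,384). The orange bowl is at (491,432) and the ring at (548,389). The scale plate is centred near (377,300), with the right key near (419,364) and the left near (350,373).

Run:
```python
from h import *
f=dict(np.load('top.npz')); P=cloud(f)
def px(u,v): 
    u*=.64;v*=.64; return np.round(np.median(P[int(v)-1:int(v)+2,int(u)-1:int(u)+2].reshape(-1,3),0),1)
for n,c in dict(bowl=(545,314),small=(609,384),ring=(548,373),lid=(537,252),plate=(377,300),rk=(419,364),lk=(350,373),table=(470,330),bottle=(452,165),jar=(525,180),orange=(491,432)).items(): print(n,px(*c))
# bowl rim: points with z>30 near
b0=px(545,314)
m=(np.hypot(P[...,0]-b0[0],P[...,1]-b0[1])<75)&(P[...,2]>32)&(P[...,2]<60)
q=P[m][:,:2].astype(np.float32); print('bowl rim',len(q),cv2.minEnclosingCircle(q), np.percentile(P[m][:,2],[50,95]))
p0=px(377,300)
m=(np.hypot(P[...,0]-p0[0],P[...,1]-p0[1])<150)&(P[...,2]>p0[2]-5)&(P[...,2]<p0[2]+5)
print('plate',cv2.minAreaRect(P[m][:,:2].astype(np.float32)))
m=(np.hypot(P[...,0]-p0[0],P[...,1]-p0[1])<220)&(P[...,2]>20)&(P[...,2]<55)&(P[...,1]>-40)
print('scale',cv2.minAreaRect(P[m][:,:2].astype(np.float32)))
for n,c in dict(ring=(548,388)).items():
    c=px(*c); m=(np.hypot(P[...,0]-c[0],P[...,1]-c[1])<45)&(P[...,2]>25); print(n,cv2.minEnclosingCircle(P[m][:,:2].astype(np.float32)))
```

```text
bowl [ 548.8 -225.9    0.8]
small [ 419.4 -341.5    0.9]
ring [ 439.3 -229.2    1.7]
lid [ 662.5 -213.2    1.2]
plate [567.1  82.6  44.4]
rk [455.7   7.   33.3]
lk [439.  129.6  32.9]
table [517.  -86.9  -2.6]
bottle [777.  -42.8 181.1]
jar [ 770.  -175.4  113.2]
orange [ 3.316e+02 -1.252e+02 -2.000e-01]
bowl rim 254 ((547.3507690429688, -219.8160400390625), 55.15363311767578) [39.68600784 46.15771024]
plate ((538.2501220703125, 81.40190887451172), (235.62188720703125, 204.16769409179688), 7.834011077880859)
scale ((575.8286743164062, 83.29845428466797), (368.1595458984375, 232.93788146972656), 0.11533687263727188)
ring ((412.11090087890625, -226.5352020263672), 34.931304931640625)
```

```bash
python3 -m jog '[[0,0,0,0,0,0,-7.4],[0,0,0,0,0,0,-7.4],[0,0,0,0,0,0,-7.2],[0,-17,-43,0,0,0,0],[0,-17,-43,0,0,0,0],[0,-17,-43,0,0,0,0],[0,-17,-43,0,0,0,0],[0,-17,-43,0,0,0,0],[0,-17,-43,0,0,0,0],[0,-17,-43,0,0,0,0]]'
python3 -m jog '[[0,-17,-43,0,0,0,0],[0,-17,-43,0,0,0,0],[0,-17,-43,0,0,0,0],[0,-17,-43,0,0,0,0],[0,-17,-43,0,0,0,0],[0,-17,-43,0,0,0,0],[0,-17,-43,0,0,0,0],[0,-17,-43,0,0,0,0],[0,-17,-43,0,0,0,0],[0,-17,-43,0,0,0,0]]'
```

```text
t: 1.1
position: [343.8, 253.6, 220.9]
ee_rot: [-0.0, -0.0, 1.0, -0.0]
wrist_force: [1.1, -0.4, 0.0]
opening: 42.7
t: 2.1
position: [514.0, -176.5, 220.8]
ee_rot: [-0.0, 0.0, 1.0, 0.0]
wrist_force: [0.6, 1.4, -0.3]
opening: 42.4
```

```bash
python3 -m jog '[[0,-12,-31,10,0,0,0],[0,-12,-31,20,0,0,0],[0,-10,-31,20,0,0,0],[0,0,0,20,0,0,0],[0,0,0,10,0,0,0],[0,0,0,0,0,0,0],[0,0,0,0,0,0,0],[0,0,0,0,0,0,0],[0,0,0,0,0,0,0],[0,0,0,0,0,0,0]]'
cat >> h.py <<'E'
def fish(f):
    z=f['z_map'].astype(float); h,w=z.shape; u,v=np.meshgrid(np.arange(w),np.arange(h))
    a=(u-f['cx'])/f['fx'];b=(v-f['cy'])/f['fy'];r=np.hypot(a,b)+1e-9;k=np.tan(np.minimum(r,1.5))/r
    p=np.stack([a*k*z,-b*k*z,-z,np.ones_like(z)],-1)
    return (p@np.array(f['world_from_camera']).T)[...,:3]
E
python3 - <<'E'
from h import *
f=grab('wrist'); P=fish(f); cv2.imwrite('pics/w1.png',f['img'][...,::-1])
m=(np.hypot(P[...,0]-548,P[...,1]+222)<70)&(P[...,2]>37)&(P[...,2]<48)&(f['z_map']>0)
q=P[m]
from scipy.optimize import least_squares
r=least_squares(lambda c:np.hypot(q[:,0]-c[0],q[:,1]-c[1])-54,[548,-222],loss='soft_l1'); print(len(q),r.x,np.std(r.fun),cv2.minEnclosingCircle(q[:,:2].astype(np.float32)))
print(np.percentile(q[:,2],[5,50,95]))
g=grab('top');P=cloud(g)
m=(np.hypot(P[...,0]-548,P[...,1]+222)<75)&(P[...,2]>32)&(P[...,2]<50)
q=P[m];print(len(q));r=least_squares(lambda c:np.hypot(q[:,0]-c[0],q[:,1]-c[1])-53,[548,-222],loss='soft_l1'); print(r.x)
E
```

```text
t: 3.1
position: [548.2, -267.5, 142.5]
ee_rot: [0.001, -0.0, 1.0, -0.0]
wrist_force: [-0.3, 0.1, -0.2]
opening: 42.9
1540 [ 548.11983091 -218.56760276] 1.1087983001381592 ((548.5037231445312, -218.16929626464844), 55.39521789550781)
[37.56625126 40.71383862 42.38563887]
203
[ 546.91738083 -219.61133324]
```

View pics/w1.png

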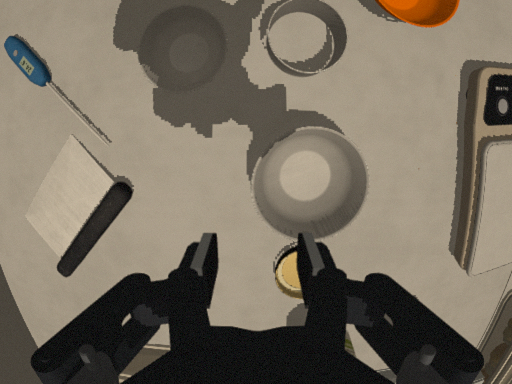

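The wrist view shows the bowl at (310,182), with the fingers straddling its -y wall and the lid at (295,270) clear. Next I descend and close.

```bash
python3 -m jog '[[0,0,2.5,15,0,0,0],[0,0,0,25,0,0,0],[0,0,0,25,0,0,0],[0,0,0,17,0,0,0],[0,0,0,10,0,0,0],[0,0,0,0,0,0,0],[0,0,0,0,0,0,0],[-1,0,0,0,0,0,0],[-1,0,0,0,0,0,0],[-1,0,0,0,0,0,0]]'
python3 -m jog '[[-1,0,0,0,0,0,0],[-1,0,0,0,0,0,0],[-1,0,0,0,0,0,0],[-1,0,0,-5,0,0,0],[-1,0,0,-10,0,0,0],[-1,0,0,-15,0,0,0],[-1,0,0,-20,0,0,0],[-1,0,0,-20,0,0,0],[-1,0,0,-15,0,0,0],[-1,0,0,0,0,0,0]]'
python3 - <<'E'
from h import *
f=grab('wrist'); cv2.imwrite('pics/w2.png',f['img'][...,::-1]); P=fish(f)
m=(np.hypot(P[...,0]-548,P[...,1]+219)<80)&(P[...,2]>70)&(P[...,1]>-250)&(f['z_map']>0)
q=P[m]; print(len(q),np.percentile(q,[1,50,99],0).round())
E
```

```text
t: 4.2
position: [548.2, -265.3, 50.2]
ee_rot: [0.001, -0.0, 1.0, -0.0]
wrist_force: [-0.3, 0.2, -0.4]
opening: 0.7
t: 5.2
position: [549.2, -265.8, 138.6]
ee_rot: [0.003, -0.0, 1.0, -0.002]
wrist_force: [-0.5, -0.3, 0.4]
opening: 0.1
11436 [[ 529. -250.  195.]
 [ 538. -228.  228.]
 [ 557. -207.  249.]]
```

View pics/w2.png

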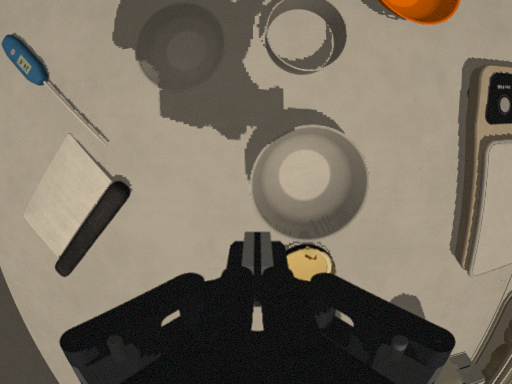

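The jaws shut on nothing: the closed fingers are at (257,240) and the bowl is still at (310,182). I'll check the geometry.

Run:
```python
from h import *
from scipy.optimize import least_squares
f=dict(np.load('wrist.npz'));P=fish(f);M=f['world_from_camera'];print(np.round(M,2).tolist(),f['fx'],f['cx'],f['cy'])
print('finger tips',[P[v,u].round() for u,v in((250,240),(264,240),(250,260),(264,270))])
m=(np.hypot(P[...,0]-548,P[...,1]+222)<70)&(P[...,2]>37)&(P[...,2]<48)&(f['z_map']>0)
q=P[m];print(len(q),least_squares(lambda c:np.hypot(q[:,0]-c[0],q[:,1]-c[1])-54,[548,-222],loss='soft_l1').x)
for n,w in(('tip',(549,-266,114)),('bowlwall',(549,-266,30)),('bowlc',(548,-219,0))):
    c=np.linalg.inv(M)@np.array([*w,1]); a=np.array([c[0],-c[1]])/-c[2]; r=np.hypot(*a);a*=np.arctan(r)/r; print(n,a[0]*f['fx']+f['cx'],a[1]*f['fy']+f['cy'])
g=grab('scene');P=cloud(g); cv2.imwrite('pics/s2.png',cv2.resize(g['img'][...,::-1],(800,600)))
m=(np.hypot(P[...,0]-548,P[...,1]+222)<75)&(P[...,2]>33)&(P[...,2]<50);q=P[m];print(len(q),cv2.minEnclosingCircle(q[:,:2].astype(np.float32)),np.percentile(q[:,2],[50,99]))
```

```text
[[0.0, -0.95, -0.31, 471.81], [1.0, -0.0, 0.0, -265.01], [-0.0, -0.31, 0.95, 290.57], [0.0, 0.0, 0.0, 1.0]] 297.3186396354542 256.99114978127835 190.25675334317606
finger tips [array([ 539., -269.,  162.]), array([ 538., -262.,  163.]), array([ 538., -268.,  181.]), array([ 537., -263.,  191.])]
1716 [ 547.95816053 -218.54374948]
tip 256.58460138744704 220.5682348564922
bowlwall 257.0708258190543 183.66387379305027
bowlc 303.3711330997113 174.44563859087322
183 ((548.9025268554688, -217.24349975585938), 58.15718078613281) [39.49552148 47.23408635]
```

View pics/s2.png

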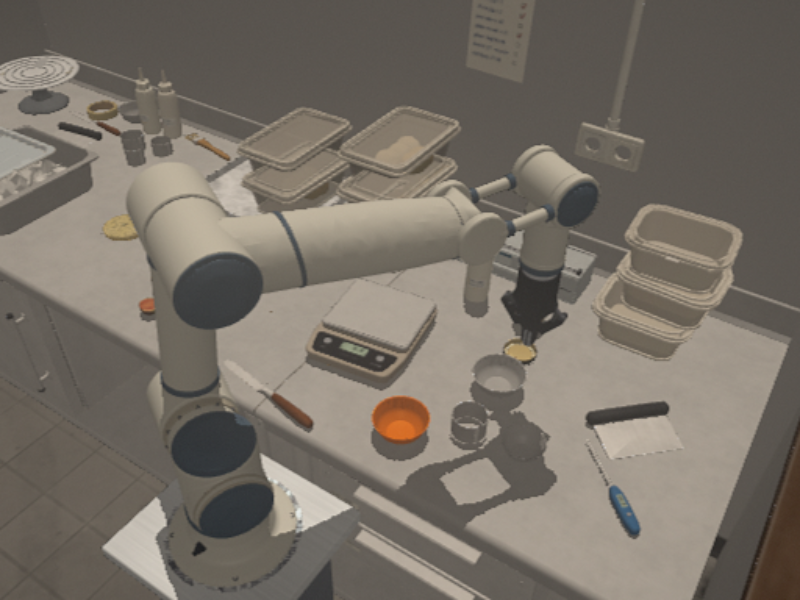

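The scene view shows the bowl untouched at (498,377), with the closed gripper above and behind it. I'll measure where the fingertips actually are.

Run:
```python
from h import *
f=dict(np.load('wrist.npz'));P=fish(f);M=f['world_from_camera']
for v in range(214,262,3): print(v,P[v,251].round(),P[v,263].round(), f['z_map'][v,251].round(), f['img'][v,251])
for w in((538,-266,114),(538,-266,140)):
    c=np.linalg.inv(M)@np.array([*w,1]); a=np.array([c[0],-c[1]])/-c[2]; r=np.hypot(*a);a*=np.arctan(r)/r; print(a[0]*f['fx']+f['cx'],a[1]*f['fy']+f['cy'])
g=dict(np.load('scene.npz'));P=cloud(g);m=(abs(P[...,0]-549)<60)&(abs(P[...,1]+266)<40)&(P[...,2]>60)&(P[...,2]<230)
v,u=np.nonzero(m);i=np.argsort(P[m][:,2])[:12];print(np.c_[u[i],v[i],P[m][i].round()])
print(monitor.sense())
```

```text
214 [ 591. -273.    0.] [ 577. -260.   35.] 313.0 [169 155 137]
217 [ 595. -273.   -1.] [ 579. -261.   37.] 315.0 [165 155 134]
220 [ 598. -273.    1.] [ 580. -261.   41.] 315.0 [166 152 134]
223 [ 602. -273.   -0.] [ 582. -261.   43.] 317.0 [169 157 134]
226 [ 605. -273.    1.] [ 605. -260.   -1.] 317.0 [168 155 136]
229 [ 609. -273.    0.] [ 609. -260.   -1.] 318.0 [169 156 137]
232 [ 538. -269.  154.] [ 538. -263.  154.] 150.0 [87 80 76]
235 [ 539. -269.  155.] [ 538. -263.  158.] 149.0 [75 72 65]
238 [ 538. -268.  161.] [ 538. -263.  161.] 143.0 [75 75 66]
241 [ 538. -268.  163.] [ 538. -263.  163.] 142.0 [73 72 66]
244 [ 538. -268.  167.] [ 538. -263.  167.] 138.0 [77 73 69]
247 [ 538. -268.  169.] [ 538. -263.  169.] 136.0 [73 70 66]
250 [ 538. -268.  173.] [ 538. -263.  172.] 132.0 [71 73 64]
253 [ 538. -268.  175.] [ 538. -263.  175.] 130.0 [73 73 65]
256 [ 539. -268.  177.] [ 539. -263.  176.] 129.0 [73 71 60]
259 [ 538. -268.  180.] [ 538. -263.  181.] 125.0 [76 76 71]
256.57210503207926 204.66938084152017
256.32178765954023 221.17433100123048
[[ 337.  221.  538. -272.  150
[... 338 characters left out ...]
4.  218.  537. -261.  158.]]
{'t': 5.3, 'q': array([-5.06529069e-01,  1.13584275e-01,  1.35964067e+00,  8.98771959e-06,
        1.66747891e+00, -2.07757361e+00]), 'dq': array([-0.00040651,  0.01807146,  0.0323379 ,  0.00120887, -0.0020135 ,
        0.00150955]), 'effort': array([ 1.35106893e-02, -4.84042346e+01, -4.33206797e+01,  3.12128248e-05,
        1.72428234e-02,  2.61314874e-06]), 'position': array([ 547.99957054, -265.15007635,  134.66727258]), 'ee_rot': array([ 3.90742692e-04, -1.24544304e-04,  9.99999893e-01, -2.11736318e-04]), 'wrist_force': array([ 0.06281092, -0.61856033, -0.32921155]), 'ft_torque': array([-0.02003662, -0.04092575,  0.02725105]), 'opening': 0.007739752009578901}
```

Both cameras put the closed fingertips about 13 mm above the reported TCP height, where the spec says 25 mm below. So the first pinch closed above the rim, and I need to go about 38 mm lower. I'll approach in steps and check on the way.

```bash
python3 -m jog '[[0,0,0,0,0,0,0],[0,0,0,0,0,0,0],[0,0,0,20,0,0,0],[0,0,0,25,0,0,0],[0,0,0,25,0,0,0],[0,0,0,10,0,0,0],[0,0,0,5,0,0,0],[0,0,0,0,0,0,0],[0,0,0,0,0,0,0],[0,0,0,0,0,0,0]]'
python3 - <<'E'
from h import *
print(monitor.sense()['position'])
f=grab('wrist');P=fish(f);m=(abs(P[...,0]-538)<3)&(abs(P[...,1]+266)<45)&(P[...,2]>43)&(f['z_map']>0)
for s in(-1,1):
    q=P[m&((P[...,1]+265.5)*s>0)];i=np.argsort(q[:,2])[:6];print(q[i].round())
g=grab('scene');P=cloud(g);m=(abs(P[...,0]-549)<30)&(abs(P[...,1]+290)<16)&(P[...,2]>10)&(P[...,2]<230);q=P[m];print(q[np.argsort(q[:,2])[:6]].round())
E
```

```text
t: 6.3
position: [548.6, -265.5, 50.9]
ee_rot: [0.001, -0.0, 1.0, -0.001]
wrist_force: [0.1, 0.4, 0.0]
opening: 42.8
[ 548.56602411 -265.48750779   50.92882028]
[[ 539. -271.   43.]
 [ 538. -272.   43.]
 [ 540. -287.   64.]
 [ 540. -287.   64.]
 [ 539. -287.   65.]
 [ 541. -287.   65.]]
[[ 541. -244.   64.]
 [ 540. -244.   64.]
 [ 539. -244.   64.]
 [ 539. -244.   65.]
 [ 539. -239.   65.]
 [ 538. -237.   66.]]
[[ 551. -278.   10.]
 [ 544. -294.   66.]
 [ 542. -288.   69.]
 [ 537. -290.   69.]
 [ 542. -291.   70.]
 [ 545. -296.   70.]]
```

Confirmed: the tips are at z≈64 with the TCP reading 51. Going down 39 mm puts them about 17 mm below the rim.

```bash
python3 -m jog '[[0,0,0,13,0,0,0],[0,0,0,13,0,0,0],[0,0,0,8,0,0,0],[0,0,0,5,0,0,0],[0,0,0,0,0,0,0],[-1,0,0,0,0,0,0],[-1,0,0,0,0,0,0],[-1,0,0,0,0,0,0],[-1,0,0,0,0,0,0],[-1,0,0,0,0,0,0]]'
```

```text
t: 7.4
position: [549.4, -264.3, 13.8]
ee_rot: [0.002, -0.0, 1.0, 0.0]
wrist_force: [-1.8, 4.7, 12.2]
opening: 6.6
```

```bash
python3 -m jog '[[-1,0,0,-5,0,0,0],[-1,0,0,-10,0,0,0],[-1,0,0,-15,0,0,0],[-1,0,0,-20,0,0,0],[-1,0,0,-20,0,0,0],[-1,0,0,-20,0,0,0],[-1,0,0,-10,0,0,0],[-1,0,0,0,0,0,0],[-1,0,0,0,0,0,0],[-1,0,0,0,0,0,0]]'
python3 -m jog '[[-1,-1,15,0,0,0,0],[-1,-2,30,0,0,0,0],[-1,-3,40,0,0,0,0],[-1,-3,45,0,0,0,0],[-1,-3,45,0,0,0,0],[-1,-3,45,0,0,0,0],[-1,-3,40,0,0,0,0],[-1,-2,27,0,0,0,0],[-1,-2,15,0,0,0,0],[-1,0,0,0,0,0,0]]'
python3 - <<'E'
from h import *
f=grab('wrist'); cv2.imwrite('pics/w3.png',f['img'][...,::-1]); P=fish(f);print(monitor.sense()['position'])
q=P[(f['z_map']>0)&(abs(P[...,0]-570)<60)&(P[...,1]>40)&(P[...,1]<150)&(P[...,2]>60)&(P[...,2]<160)]
print(len(q),np.percentile(q,[2,50,98],0).round())
for y in range(45,160,10):
    s=q[abs(q[:,1]-y)<4]; print(y,len(s), s[:,2].min().round() if len(s) else '', s[:,2].max().round() if len(s) else '')
E
```

```text
t: 8.4
position: [547.2, -264.8, 108.6]
ee_rot: [-0.001, -0.0, 1.0, 0.001]
wrist_force: [-0.2, 0.1, -1.8]
opening: 1.7
t: 9.4
position: [569.4, 39.1, 109.7]
ee_rot: [-0.0, -0.002, 1.0, 0.0]
wrist_force: [0.1, -0.4, 0.7]
opening: 2.0
[569.44273396  37.50043743 109.7613036 ]
16600 [[520.  42.  76.]
 [564.  95.  90.]
 [608. 134. 152.]]
45 1103 94.0 160.0
55 926 89.0 160.0
65 1200 85.0 134.0
75 1305 81.0 130.0
85 1326 77.0 127.0
95 1491 74.0 122.0
105 1626 75.0 118.0
115 1783 78.0 114.0
125 1689 83.0 110.0
135 838 94.0 106.0
145 0  
155 0
```

View pics/w3.png

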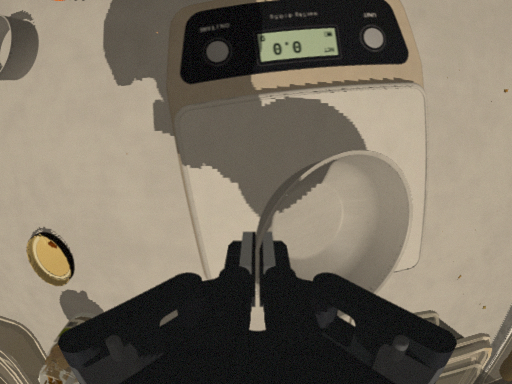

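The bowl is held, its rim spanning columns 260–410, tilted about 25° in the grip with the far side low. I'll tilt the tool back 25° to level it before lowering.

```bash
python3 -m jog '[[-1,0,0,0,-4,0,0],[-1,0,0,0,-5,0,0],[-1,0,0,0,-5,0,0],[-1,0,0,0,-5,0,0],[-1,0,0,0,-4,0,0],[-1,0,0,0,-2,0,0],[-1,0,0,0,0,0,0],[-1,0,0,0,0,0,0],[-1,0,0,0,0,0,0],[-1,0,0,0,0,0,0]]'
python3 - <<'E'
from h import *
from scipy.optimize import least_squares
print(monitor.sense()['position'])
f=grab('top'); P=cloud(f)
q=P[(f['z_map']>0)&(abs(P[...,0]-570)<75)&(P[...,1]>20)&(P[...,1]<180)&(P[...,2]>60)]
for y in range(40,180,10):
    s=q[abs(q[:,1]-y)<5]; print(y,len(s), np.percentile(s,[5,95],0)[:,[0,2]].round().tolist() if len(s) else '')
cv2.imwrite('pics/t3.png',cv2.resize(f['img'][120:280,180:340][...,::-1],(600,600)))
E
```

```text
t: 10.45
position: [569.9, 37.1, 110.7]
ee_rot: [0.0, -0.0, 0.976, 0.216]
wrist_force: [0.1, 0.2, -1.5]
opening: 2.1
[569.87755614  37.13581321 110.66982708]
40 133 [[532.0, 108.0], [608.0, 232.0]]
50 157 [[526.0, 101.0], [615.0, 231.0]]
60 122 [[524.0, 100.0], [618.0, 141.0]]
70 163 [[524.0, 99.0], [619.0, 138.0]]
80 165 [[522.0, 100.0], [619.0, 140.0]]
90 161 [[524.0, 101.0], [618.0, 143.0]]
100 126 [[526.0, 102.0], [615.0, 144.0]]
110 129 [[533.0, 108.0], [607.0, 145.0]]
120 103 [[543.0, 115.0], [597.0, 147.0]]
130 20 [[559.0, 137.0], [585.0, 149.0]]
140 0 
150 0 
160 0 
170 0
```

View pics/t3.png

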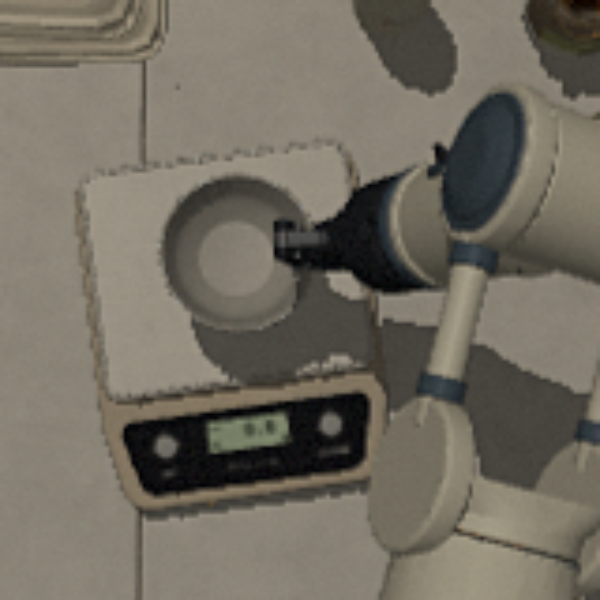

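Now nearly level, with the far side about 9° high and the bowl's centre near (570,80). I'll take back 7° and lower, stopping short of the plate.

```bash
python3 -m jog '[[-1,0,0,0,4,0,0],[-1,0,0,0,3,0,0],[-1,0,-1,5,0,0,0],[-1,0,-2,10,0,0,0],[-1,0,-2,10,0,0,0],[-1,0,-2,10,0,0,0],[-1,0,-1,5,0,0,0],[-1,0,0,0,0,0,0],[-1,0,0,0,0,0,0],[-1,0,0,0,0,0,0]]'
cat > m.py <<'E'
from h import *
from scipy.optimize import least_squares
import sys
lo,hi=float(sys.argv[1]),float(sys.argv[2])
f=grab('top');P=cloud(f)
q=P[(f['z_map']>0)&(abs(P[...,0]-570)<75)&(P[...,1]>20)&(P[...,1]<180)&(P[...,2]>lo)&(P[...,2]<hi)]
# top edge: rim points = outermost by angle
c=np.array([570,82.]);
for _ in range(3):
    a=np.degrees(np.arctan2(q[:,1]-c[1],q[:,0]-c[0]));r=np.hypot(*(q[:,:2]-c).T);R=[]
    for k in range(-80,260,12):
        s=(abs((a-k+180)%360-180)<6)&(r<64)
        if s.any(): R.append(q[s][np.argsort(r[s])[-2:]].mean(0))
    R=np.array(R); c=least_squares(lambda c:np.hypot(*(R[:,:2]-c).T)-54,c,loss='soft_l1').x
A=np.linalg.lstsq(np.c_[R[:,:2]-c,np.ones(len(R))],R[:,2],rcond=None)[0]
print('centre',c.round(1),'rim slope deg',np.degrees(A[:2]).round(1),'z',A[2].round(1), monitor.sense()['position'].round(1))
E
python3 m.py 75 110
```

```text
t: 11.5
position: [570.1, 41.5, 70.4]
ee_rot: [0.001, -0.0, 0.988, 0.156]
wrist_force: [0.4, -0.1, -0.7]
opening: 1.8
centre [570.   82.6] rim slope deg [-1.1 -4.4] z 98.3 [570.2  41.5  70.4]
```

```bash
python3 -m jog '[[-1,0,-1,3,0,0,0],[-1,0,-1,3,0,0,0],[-1,0,-0.5,2,0,0,0],[-1,0,-0.5,1.5,0,0,0],[-1,0,0,0,0,0,0],[-1,0,0,0,0,0,0],[-1,0,0,0,0,0,0],[-1,0,0,0,0,0,0],[-1,0,0,0,0,0,0],[-1,0,0,0,0,0,0]]'
python3 m.py 62 105
```

```text
t: 12.55
position: [569.8, 41.8, 59.9]
ee_rot: [0.0, -0.0, 0.988, 0.156]
wrist_force: [-0.1, 0.6, -1.1]
opening: 1.7
centre [569.8  83. ] rim slope deg [-1.1 -4.5] z 87.8 [569.8  41.7  59.8]
```

```bash
python3 -m jog '[[-1,0,-0.5,1.5,0,0,0],[-1,0,0,1,0,0,0],[-1,0,0,0,0,0,0],[-0.8,0,0,0,0,0,0],[-0.6,0,0,0,0,0,0],[-0.4,0,0,0,0,0,0],[-0.4,0,0,0,0,0,0],[-0.4,0,0,0,0,0,0],[-0.4,0,0,0,0,0,0],[-0.4,0,0,0,0,0,0]]'
python3 m.py 62 105
```

```text
t: 13.6
position: [569.8, 42.1, 57.3]
ee_rot: [-0.0, -0.0, 0.988, 0.156]
wrist_force: [0.1, -0.1, 0.3]
opening: 25.5
centre [569.8  80.9] rim slope deg [-1.7 -0.6] z 84.8 [569.8  42.1  57.3]
```

The bowl stands level at (570,81) after release. I'll back out along the tool and close the jaws.

```bash
python3 -m jog '[[-0.4,0,0,-8,0,0,0],[-0.4,0,0,-15,0,0,0],[-0.4,0,0,-20,0,0,0],[-0.4,0,0,-25,0,0,0],[-0.4,0,0,-20,0,0,0],[-1,0,0,-10,6,0,0],[-1,0,0,0,6,0,0],[-1,0,0,0,6,0,0],[-1,0,0,0,0,0,0],[-1,0,0,0,0,0,0]]'
python3 m.py 62 105
python3 - <<'E'
from h import *
s=monitor.sense();print(s['position'],s['ee_rot'])
f=grab('wrist'); cv2.imwrite('pics/w4.png',f['img'][...,::-1])
E
```

```text
t: 14.65
position: [569.9, 12.3, 151.6]
ee_rot: [0.001, -0.001, 1.0, 0.001]
wrist_force: [-0.0, -1.3, -0.0]
opening: 0.2
centre [569.4  81. ] rim slope deg [-2.7  1. ] z 83.4 [569.8  11.7 151.1]
[569.83201511  11.65883942 151.0906258 ] [ 2.21739817e-04 -9.22779020e-05  9.99999658e-01  7.91421503e-04]
```

View pics/w4.png

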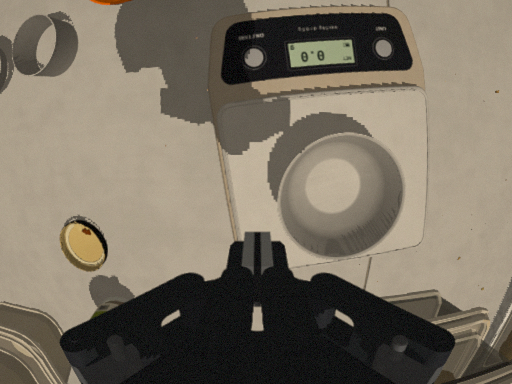

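The wrist view shows the bowl upright on the plate at (340,190). The tare key (-y side) is at (254,57) and the unit key at (383,47). I'll measure the key and the plate centre from this frame.

Run:
```python
from h import *
f=dict(np.load('wrist.npz'));P=fish(f)
g=f['img'].astype(int).sum(2)
K=[]
for u,v in((254,57),(383,47)):
    w=np.zeros(g.shape,bool);w[v-14:v+15,u-15:u+16]=1;m=w&(g>300)&(P[...,2]>28);K.append(P[m].mean(0));print(m.sum(),K[-1].round(1),np.ptp(P[m],0).round(1))
r,l=map(np.array,K);y=(l-r)/np.linalg.norm(l-r);x=np.array([y[1],-y[0],0]);c=(r+l)/2+x*125;print('dist',np.linalg.norm(l-r),'plate',c,'yaw',np.degrees(np.arctan2(-y[0],y[1])))
m=(f['z_map']>0)&(np.hypot(P[...,0]-570,P[...,1]-82)<62)&(P[...,2]>76)&(P[...,2]<100);print('bowl',cv2.minEnclosingCircle(P[m][:,:2].astype(np.float32)))
# front plate edge along scale axis
d=(P-c)@x; e=(P-c)@np.array([*y[:2],0]); m=(abs(P[...,2]-44)<2.5)&(f['z_map']>0)&(abs(d)<110)&(abs(e)<115)
print('plate x',np.percentile(d[m],[.5,99.5]),'y',np.percentile(e[m],[.5,99.5]))
```

```text
233 [455.    9.5  35.2] [ 47.   15.2 273.4]
198 [438.3 129.4  36.9] [ 64.2 127.4 272.6]
dist 120.99193073236974 plate [570.46657355  86.6595458   36.03042912] yaw 7.916313959182074
bowl ((570.9232177734375, 82.87621307373047), 55.558921813964844)
plate x [-86.40510426  82.80530236] y [-99.18256767  99.60411167]
```

```bash
python3 -m jog '[[-1,20,-1,0,0,0,0],[-1,40,-2,0,0,0,0],[-1,36,-1,10,0,0,0],[-1,18,0,20,0,0,0],[-1,0,0,30,0,0,0],[-1,0,0,30,0,0,0],[-1,0,0,15,0,0,0],[-1,0,0,5,0,0,0],[-1,0,0,0,0,0,0],[-1,0,0,0,0,0,0]]'
python3 - <<'E'
from h import *
print(monitor.sense()['position'])
f=grab('wrist'); P=fish(f); cv2.imwrite('pics/w5.png',f['img'][...,::-1])
m=(abs(P[...,0]-445)<4)&(abs(P[...,1]-8)<8)&(P[...,2]>38)&(f['z_map']>0);q=P[m];print(q[np.argsort(q[:,2])[:5]].round())
E
```

```text
t: 15.75
position: [456.7, 7.5, 41.9]
ee_rot: [0.001, 0.0, 1.0, 0.0]
wrist_force: [-0.3, 0.3, 0.5]
opening: -0.2
[456.72688708   7.54587675  41.94708322]
[[446.   6.  55.]
 [446.   3.  55.]
 [446.  11.  55.]
 [446.   2.  55.]
 [446.   7.  55.]]
```

View pics/w5.png

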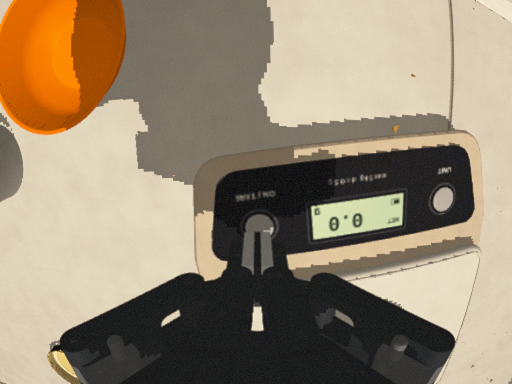

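The closed tips sit over the tare key at (259,225). I'll lower onto it in small steps, watching the force.

```bash
python3 -m jog '[[-1,0,0,6,0,0,0],[-1,0,0,6,0,0,0],[-1,0,0,4,0,0,0],[-1,0,0,2,0,0,0],[-1,0,0,1,0,0,0],[-1,0,0,1,0,0,0],[-1,0,0,0.5,0,0,0],[-1,0,0,0.5,0,0,0],[-1,0,0,0,0,0,0],[-1,0,0,0,0,0,0]]'
```

```text
t: 16.8
position: [455.6, 7.8, 21.8]
ee_rot: [-0.0, -0.0, 1.0, -0.0]
wrist_force: [-8.3, -0.2, 14.9]
opening: -0.0
```

Run:
```python
from h import *
s=monitor.sense();print(s['position'],s['wrist_force'],s['ft_torque'])
f=grab('wrist'); P=fish(f); cv2.imwrite('pics/w6.png',cv2.resize(f['img'][150:320,170:400][...,::-1],None,fx=3,fy=3,interpolation=2))
for v in range(216,240,2): print(v,P[v,250].round(1),P[v,259].round(1),P[v,266].round(1))
s=monitor.sense();print(s['position'],s['wrist_force'])
```

```text
[455.6440643    7.83989823  21.80232518] [-8.3230618  -0.22096731 14.92921652] [0.13727611 1.52369589 0.02657594]
216 [438.    4.4  31.4] [437.9   9.1  31.7] [438.3  12.7  30.5]
218 [438.9   4.4  31.9] [439.4   9.1  30.7] [438.5  12.7  32.8]
220 [440.1   4.4  31.8] [440.3   9.1  31.2] [439.8  12.7  32.3]
222 [440.9   4.4  32.6] [441.4   9.1  31.4] [441.5  12.8  31. ]
224 [442.2   4.4  32.2] [442.1   9.1  32.3] [442.2  12.7  32.1]
226 [443.4   4.4  32. ] [443.4   9.1  32. ] [443.6  12.8  31.5]
228 [445.    4.3  31. ] [444.8   9.1  31.5] [444.5  12.8  32.1]
230 [445.9   4.4  31.7] [446.5   9.1  30.3] [445.8  12.8  31.8]
232 [444.6   4.5  36.7] [444.8   9.1  36.5] [444.4  12.6  37.2]
234 [444.8   4.5  38.8] [444.6   9.1  39.2] [444.3  12.6  39.8]
236 [444.4   4.6  41.8] [445.2   9.1  40.2] [445.   12.5  40.7]
238 [444.7   4.6  43.4] [444.8   9.   43.4] [444.4  12.4  44. ]
[455.62007802   7.83810929  21.75881558] [-8.5377348   0.1559022  15.09966071]
```

View pics/w6.png

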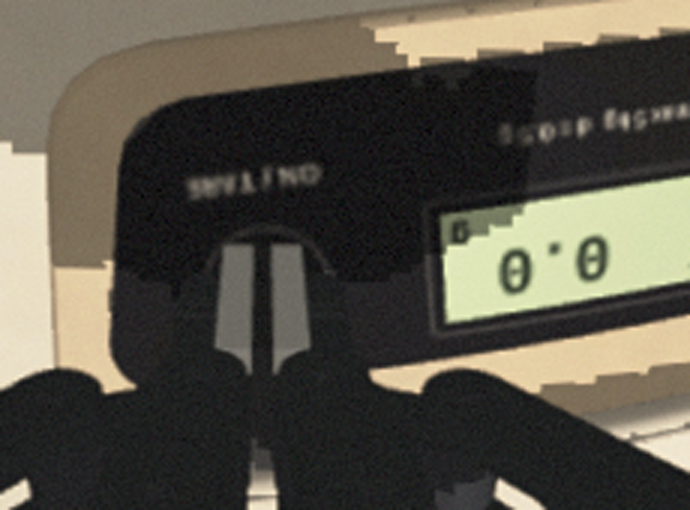

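```bash
python3 -m jog '[[-1,0,0,0.5,0,0,0],[-1,0,0,0.3,0,0,0],[-1,0,0,0,0,0,0],[-1,0,0,0,0,0,0],[-1,0,0,0,0,0,0],[-1,0,0,0,0,0,0],[-1,0,0,0,0,0,0],[-1,0,0,0,0,0,0],[-1,0,0,0,0,0,0],[-1,0,0,0,0,0,0]]'
```

```text
t: 17.85
position: [455.7, 7.8, 21.7]
ee_rot: [0.0, -0.0, 1.0, -0.0]
wrist_force: [-10.4, 0.2, 19.0]
opening: 0.1
```

That is a hard stop: 4 N more for 0.1 mm. I'll ease off slowly to confirm the key's spring travel.

```bash
python3 -m jog '[[-1,0,0,-0.8,0,0,0],[-1,0,0,-0.8,0,0,0],[-1,0,0,-0.6,0,0,0],[-1,0,0,0,0,0,0],[-1,0,0,0,0,0,0],[-1,0,0,0,0,0,0],[-1,0,0,0,0,0,0],[-1,0,0,0,0,0,0],[-1,0,0,0,0,0,0],[-1,0,0,0,0,0,0]]'
python3 -m jog '[[-1,0,0,-0.5,0,0,0],[-1,0,0,0,0,0,0],[-1,0,0,0,0,0,0],[-1,0,0,0,0,0,0],[-1,0,0,0,0,0,0],[-1,0,0,0,0,0,0],[-1,0,0,0,0,0,0],[-1,0,0,0,0,0,0],[-1,0,0,0,0,0,0],[-1,0,0,0,0,0,0]]'
```

```text
t: 18.85
position: [455.7, 7.8, 21.9]
ee_rot: [0.0, -0.0, 1.0, 0.0]
wrist_force: [-3.8, 0.1, 5.9]
opening: 0.4
t: 19.85
position: [455.7, 7.8, 22.0]
ee_rot: [0.0, -0.0, 1.0, 0.0]
wrist_force: [-3.0, 0.5, 5.9]
opening: -0.0
```

The force is 5.9 N just at the stop, which matches the key's spring at full travel. Now I release and clear.

```bash
python3 -m jog '[[-1,0,0,-1,0,0,0],[-1,0,0,-2,0,0,0],[-1,0,0,-8,0,0,0],[-1,0,0,-20,0,0,0],[-1,0,0,-30,0,0,0],[-1,0,0,-30,0,0,0],[-1,0,0,-20,0,0,0],[-1,0,0,-10,0,0,0],[-1,0,0,0,0,0,0],[-1,0,0,0,0,0,0]]'
python3 m.py 62 105
python3 - <<'E'
from h import *
f=grab('scene'); cv2.imwrite('pics/s7.png',f['img'][...,::-1])
f=grab('wrist'); P=fish(f);g=f['img'].astype(int).sum(2)
for w in((455.5,8),(438.5,129.5)):
    m=(np.hypot(P[...,0]-w[0],P[...,1]-w[1])<5)&(f['z_map']>0);q=P[m];print('key z',m.sum(),np.median(q[:,2]) if m.any() else '')
E
```

```text
t: 20.85
position: [455.4, 7.7, 141.3]
ee_rot: [-0.001, -0.0, 1.0, 0.0]
wrist_force: [-0.4, 0.7, -0.2]
opening: -0.3
centre [569.8  80.7] rim slope deg [0.3 0.5] z 85.1 [455.2   7.8 140.8]
key z 398 188.4517322823454
key z 71 32.806709865546054
```

View pics/s7.png

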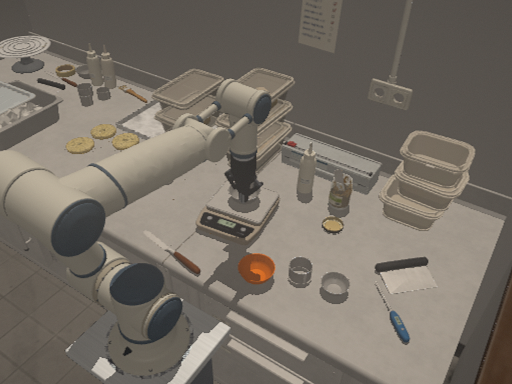

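The bowl stands on the plate behind the gripper at (243,192). The ring, lid, bottle and jar are where they were, and the arm is clear.

```bash
python3 -c "
from rig import job; print(job.job_done())"
```

```text
the job is handed in; nothing more can be done
None
```

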